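Raise the hood sash to the green clip

TASK

Open the small fume hood for work: put the fingertips beneath the blue-topped lip of its sliding window and push the window smoothly up until the lip is level with the green clip on the front column, never up to the red clip, which marks the limit. Only push, do not pinch the lip between the fingers. Leave the window standing there, back away from it, and leave the bottle, the beaker and the pen where they are.

Things in the scene. Friction and masses are not known exactly. Their poses are not given: they have to be found in the camera images.
- hood: White bench-top fume hood fixed to the bench, 360 mm wide, about 160 mm deep, 485 mm high. Origin on the bench (z=0) under the middle of the sliding window; its x axis points into the hood (away from the robot), y along the window to the robot's left, z up. It may stand turned by up to 0.12 rad. White plinth 95 mm high whose front face is at x=+12 mm; two aluminium columns at y=+-178 mm, 36 mm wide, their front faces at x=-14 mm, up to 485 mm high.
- sash (a joint): Upward travel of the clear sliding window (the sash) in m; 0 = fully down, end stop at 0.22. It is counterweighted: it stays where it is left, and moves freely up and down with about 2 to 5 N (a little more when moved fast). It starts at 0 to 0.03.
- lip_mid (a point): Middle of the front edge of the sash's lip, half-way up its thickness; it moves with the sash. The lip is a shelf 12 mm thick and 290 mm long (along the hood's y) that stands 40 mm out from the window (hood x from -40 mm to 0), at hood z = 106 mm + sash travel at mid-thickness; aluminium below (the underside takes the push), blue on top; so its underside is 6 mm below this point.
- green_clip: Green plastic clip, 44 x 30 x 12 mm high, clipped round the front of one of the two columns (either side); marks the working height. Its origin is at half its height: the lip is level with it when lip_mid has the same z. It is 95 to 150 mm above lip_mid's height with the sash down.
- red_clip: Red plastic clip of the same size on the other column, origin at half its height; the limit, 185 to 200 mm above lip_mid's height with the sash down, so always above the green clip.
- brown_bottle: Brown reagent bottle with blue cap, 56 mm diameter, 105 mm high, loose, standing in front of the hood's left part. Origin at the centre of its underside.
- small_beaker: Small clear beaker, 57 mm diameter, 70 mm high, loose, standing in front of the hood's right part. Origin at the centre of its underside.
- pen: Green-and-white marker pen, 135 x 17 x 16 mm, lying loose on the bench to the right. Origin at the centre of its underside.
Not all that is in view belongs to the job. What is shaped like the small_beaker but black is not meant.

How it is judged:
By the outcome, as a careful person would: the job done as asked, in the order asked, and still so for the second after the job is handed in, with the robot touching nothing.
It also fails if it takes over 42 s, if anything falls off the work surface, if the arm or the gripper's body presses on something with over 40 N, if the wrist force passes 120 N, or if a joint passes its speed limit or range.

ROBOT

A 6-joint arm with a two-finger parallel gripper is mounted at the origin on a cart in front of the work surface, level with it; the furniture and walls round the work are solid. World frame = base frame: x ahead of the robot, y to its left, z up, the work surface at z = 0. Lengths are in mm, angles in degrees, forces in N, time in s.
With the tool pointing down it reaches from about 325 to 925 mm from the base axis. Payload 3.1 kg.
Tool frame: the origin (TCP) lies at the very end of the fingers, on their centre line; the grasp point (between the pads) lies grasp_offset behind it (grasp_offset is the distance from the TCP to the grasp point, in mm); z points along the fingers, x is the direction in which the jaws open and shut, and the axes are right-handed (so a half turn about z gives the same grasp; the last joint's range is limited). The gripper opens to 85 mm and grips with 20 to 120 N. Pads are 22 mm wide; open, the fingers measure 114 mm over their backs; the gripper's body (76 mm by 85 mm) begins 54 mm behind the grasp point. The pads swing forward as they close: fully open they stand 13 mm farther back than shut.
Start: joints at [-77.361, 12.427, 92.441, -0, 75.132, -6.429], TCP at [204.203, -590.712, 200.8] pointing down, gripper open.
Joint ranges: [-157.48, 157.48], [-44.54, 120.13], [17.64, 146.25], [-64.5, 244.5], [7.68, 150.69], [-147.95, 147.95]. Speed limits (degrees/s): [159.86, 159.86, 180, 180, 180, 180].

INTERFACE

Orientations are given as [roll, pitch, yaw] about the fixed x, y, z axes, in that order (R = Rz(yaw) Ry(pitch) Rx(roll)).
In Python, from station import * gives the robot as it stands. Calls block until the motion is done:
- goto(position, orientation): joint-space move of the TCP to a pose.
- move_l(position, attitude=None, speed=150): straight line of the TCP; attitude=None keeps the orientation; speed is the mean speed in mm/s.
- move_j(angles): joint-space move.
- grip(opening, squeeze=None): finger opening in mm; squeeze is the grip in N (None keeps the last); returns when the fingers have stopped.
- wait(seconds).
- solve_ik(position, orientation): joint angles nearest the present ones, or None.
- get_obs(): the state.
- get_image(name): name is "side" or "top"; returns the picture (400x640x3 uint8, red, green, blue); there is no depth.
- get_calibration(name): a dict with "fx", "fy", "cx", "cy" (pixels), "D" ([k1, k2, p1, p2, k3] as OpenCV has them; the pictures are not rectified), "R" (3x3) and "t" (3): a world point X has camera coordinates R X + t. Camera axes: x right, y down, z forward; pixel columns grow to the right and rows downward; lengths in mm; the calibration is good to about 2 mm. A picture is of the moment at which its call begins. get_calibration takes no time and is no camera call.
A pose or a line that the arm cannot do raises Unreachable and nothing moves.
- sign_off(): hands the job in, once; it reports no verdict.
Trained networks look in the newest picture that a camera, given by its name, has taken for a name from the list of things; names that differ only in an ending like _2 or _b are one class to them, and where a whole thing is asked for, a point or a joint stands for the part that bears it (a point fixed in the world has none). Each returns a list of dicts, best first, with "score" (0 to 1); they miss things now and then, are a little off and sometimes report something else, mostly with a low value. They report only what shows in the picture. A call takes as long as a camera call. They do not tell look-alikes from the thing itself.
- spot_in(name, camera): "extent" ([centre column, centre row, width, height] in pixels, round what is visible of it).
- regions_of(name, camera): "region" (400x640 bool, what is visible of it) and "extent" ([centre column, centre row, width, height] in pixels, round what is visible of it).
The state is a dict: "t": time; "joint_pos": joint angles; "qvel": joint speeds; "effort": joint torques, N m; "tcp_pos": TCP position; "ee_rot": TCP orientation; "wrist_force": force on the tool from outside, world axes, zero at the start; "moment": the same for the moment, N m; "grip_width": finger opening in mm.
Only numpy, scipy, OpenCV 4.12 (cv2) and the standard library are available. Lean on these libraries where they do the work, as an engineer would, in place of code of your own. Each camera call takes 0.05 s, during which the arm holds its last target.

## Working session

There is one attempt and no reset: what is moved stays moved. The work goes in short steps, each a Python script; the robot and the scene stay as the last script left them, time stands still between calls to the robot, and variables do not carry over. Pictures are saved under pics/ and viewed, and the job is handed in when it is done.

```bash
mkdir -p pics; ls; python3 - <<'E'
from station import *
import cv2
for n in ["side","top"]:
    im=get_image(n); cv2.imwrite(f"pics/{n}0.png",im[:,:,::-1])
    c=get_calibration(n); print(n,c)
    for t in ["hood","sash","green_clip","red_clip","brown_bottle","small_beaker","pen"]:
        print(t,[(round(d["score"],2),[round(float(v),1) for v in d["extent"]]) for d in spot_in(t,n)[:3]])
o=get_obs();print(o)
E
```

```text
pics
side {'fx': 423.26189436837444, 'fy': 423.26189436837444, 'cx': 316.42729216205976, 'cy': 197.49365910818054, 'D': array([0.03480915, 0.        , 0.        , 0.        , 0.        ]), 'R': array([[ 0.96522266, -0.25989366, -0.02829306],
       [-0.1160928 , -0.32914032, -0.93711745],
       [ 0.2342385 ,  0.90781162, -0.34786548]]), 't': array([-483.0866446 ,  234.46026822, 1217.70743081])}
hood [(0.64, [376.1, 174.8, 91.8, 183.8])]
sash [(0.83, [347.4, 184.6, 31.9, 85.0])]
green_clip []
red_clip [(0.38, [367.2, 169.6, 13.7, 9.1])]
brown_bottle [(0.94, [311.0, 207.4, 14.4, 27.2])]
small_beaker [(0.88, [363.8, 281.9, 19.4, 35.3]), (0.77, [314.6, 256.0, 17.6, 25.3]), (0.74, [346.4, 264.6, 20.2, 31.2])]
pen [(0.59, [293.0, 321.4, 22.2, 12.2])]
top {'fx': 504.920909012661, 'fy': 504.920909012661, 'cx': 326.4666503075261, 'cy': 201.77740243310637, 'D': array([-0.09875749,  0.        ,  0.        ,  0.        ,  0.        ]), 'R': array([[-0.02765913, -0.9996074 ,  0.0044737 ],
       [-0.97876131,  0.02617234, -0.20332562],
       [ 0.2031287 , -0.01000249, -0.97910096]]), 't': array
[... 476 characters left out ...]
en [(0.64, [436.3, 262.6, 33.0, 33.2])]
{'t': 0.8, 'joint_pos': array([-7.73618886e+01,  1.24236551e+01,  9.24395117e+01, -9.10931072e-04,
        7.51319469e+01, -6.42781311e+00]), 'qvel': array([-0.01002351, -0.12056279,  0.04970633,  0.00091036,  0.03786989,
        0.01900566]), 'effort': array([-2.87594203e-04, -3.96832430e+01, -3.04237962e+01, -1.83125226e-04,
        5.29487279e-04, -1.35494496e-06]), 'tcp_pos': array([ 204.19073752, -590.73656935,  200.85513076]), 'ee_rot': array([ 1.79998578e+02, -4.75704613e-03, -7.09338417e+01]), 'wrist_force': array([ 0.25825039,  0.80805029, -0.47102954]), 'moment': array([-0.00680922,  0.04101593,  0.00867668]), 'grip_width': 85.03319646181882}
```

```bash
python3 - <<'E'
import cv2
a=cv2.imread("pics/side0.png");b=cv2.imread("pics/top0.png")
cv2.imwrite("pics/side0c.png",cv2.resize(a[70:350,260:460],None,fx=4,fy=4,interpolation=cv2.INTER_CUBIC)[:, :][0:600*2:1][:1120])
cv2.imwrite("pics/side0c.png",cv2.resize(a[80:230,270:470],None,fx=4,fy=4,interpolation=cv2.INTER_CUBIC))
cv2.imwrite("pics/top0c.png",cv2.resize(b[100:300,190:457],None,fx=3,fy=3,interpolation=cv2.INTER_CUBIC))
E
```

```text
(no output)
```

View pics/side0c.png

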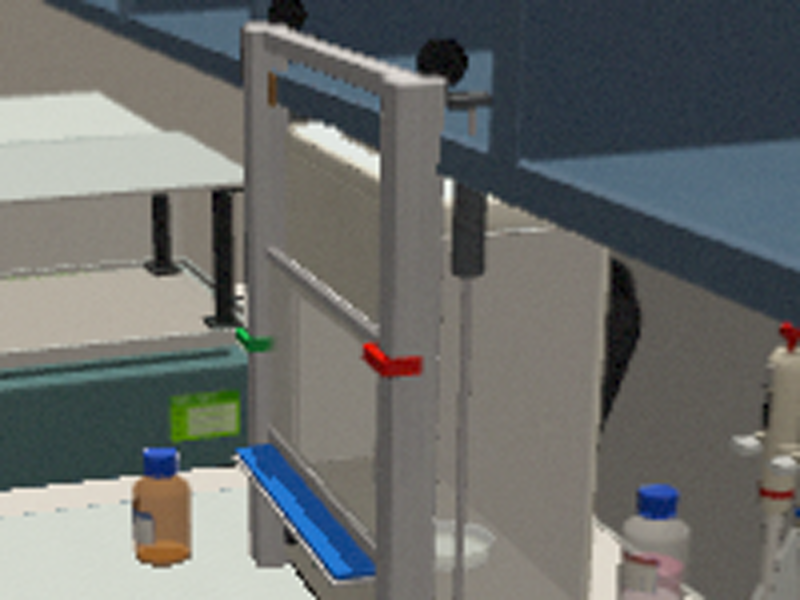

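View pics/top0c.png

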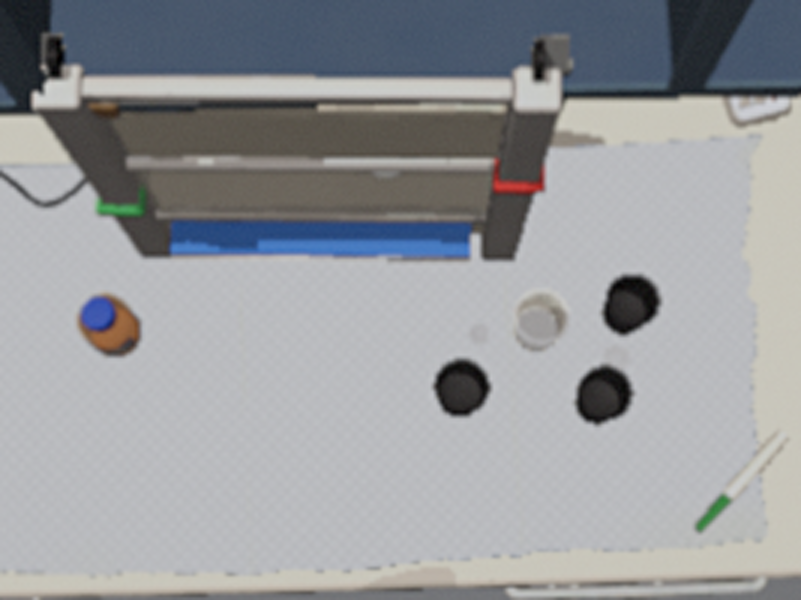

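View pics/side0.png

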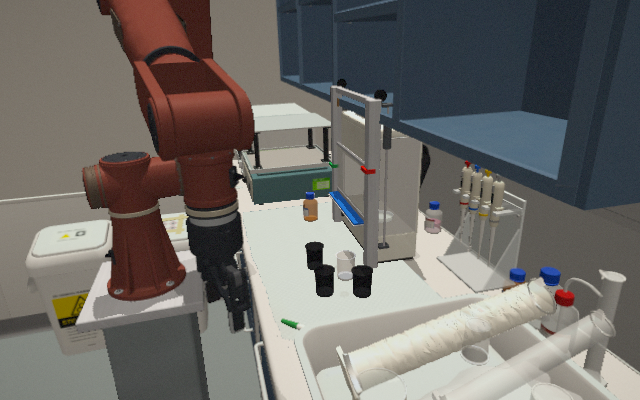

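The side crop shows the green clip on the far (left) column at about side px (332,165), the red clip on the near (right) column at about (367,170), and the blue lip running (331,193)–(362,223). In the top view the clear beaker is at about (369,206), three black look-alikes stand round it, and the bottle is at (229,209). I need bigger crops to pick points.

```bash
python3 - <<'E'
import cv2
a=cv2.imread("pics/side0.png");b=cv2.imread("pics/top0.png")
def crop(im,u0,v0,u1,v1,s,n):
    c=cv2.resize(im[v0:v1,u0:u1],None,fx=s,fy=s,interpolation=cv2.INTER_NEAREST)
    for u in range(u0,u1,10):
        cv2.putText(c,str(u),((u-u0)*s,10),0,.35,(0,0,255),1); c[::4,(u-u0)*s]=(0,0,255)
    for v in range(v0,v1,10):
        cv2.putText(c,str(v),(0,(v-v0)*s+10),0,.35,(0,0,255),1); c[(v-v0)*s,::4]=(0,0,255)
    cv2.imwrite("pics/"+n,c)
crop(a,325,150,390,230,7,"s1.png")
crop(a,325,80,390,110,12,"s2.png")
crop(b,195,110,260,190,7,"t1.png")
crop(b,325,110,390,190,7,"t2.png")
E
```

```text
(no output)
```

View pics/s1.png

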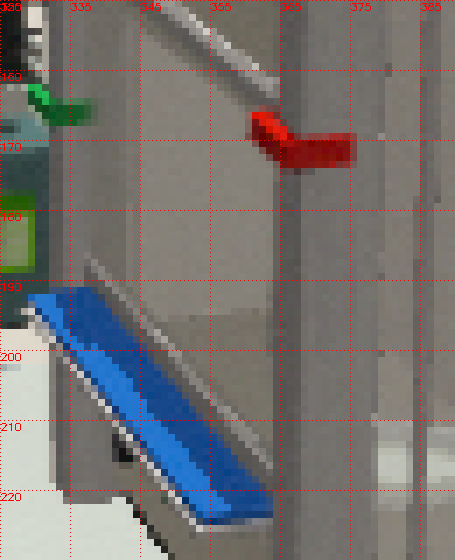

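View pics/s2.png

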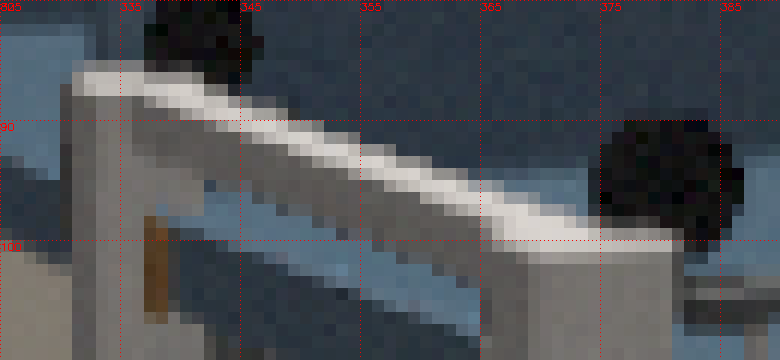

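View pics/t1.png

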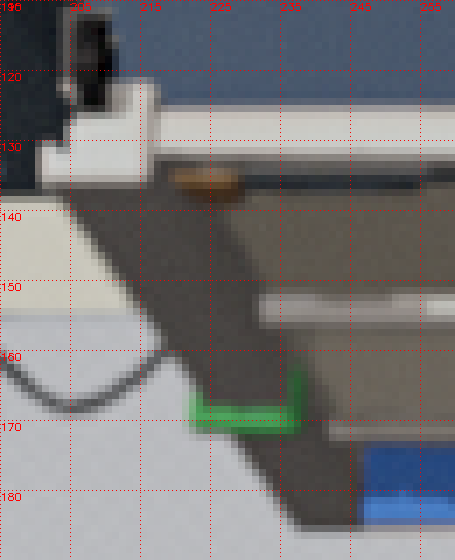

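View pics/t2.png

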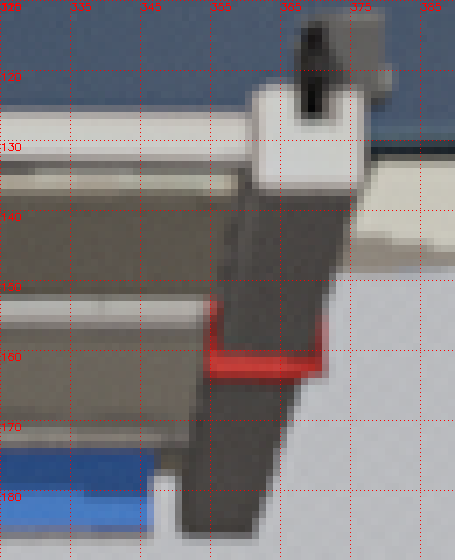

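```bash
cat > h.py <<'E'
import numpy as np, cv2
from station import *
C={n:get_calibration(n) for n in("side","top")}
def proj(n,X):
    c=C[n];K=np.array([[c["fx"],0,c["cx"]],[0,c["fy"],c["cy"]],[0,0,1.]])
    return cv2.projectPoints(np.atleast_2d(np.asarray(X,float)),cv2.Rodrigues(c["R"])[0],c["t"],K,c["D"])[0][:,0]
def ray(n,uv,z):
    c=C[n];K=np.array([[c["fx"],0,c["cx"]],[0,c["fy"],c["cy"]],[0,0,1.]])
    p=cv2.undistortPoints(np.array([[uv]],float),K,c["D"])[0,0]
    d=c["R"].T@np.array([p[0],p[1],1]);o=-c["R"].T@c["t"];return o+d*(z-o[2])/d[2]
def H(p,X):
    x,y,a=p[:3];R=np.array([[np.cos(a),-np.sin(a),0],[np.sin(a),np.cos(a),0],[0,0,1]]);return R@np.array(X,float)+[x,y,0]
E
cat > fit.py <<'E'
from h import *
from scipy.optimize import least_squares
obs=[("side",lambda p:(-14,-196,485),368.9,101.8),("side",lambda p:(-14,196,485),330.8,87.5),
("top",lambda p:(-14,196,485),201,136.4),("top",lambda p:(-14,160,485),217.1,136.4),
("top",lambda p:(-14,-160,485),361.4,136.7),("top",lambda p:(-14,-196,485),376.4,137.1),
("top",lambda p:(-14,-160,0),350.4,186.7),("top",lambda p:(-14,-196,0),361.9,186.9),("top",lambda p:(-14,196,0),237.4,185.7),
("top",lambda p:(-40,-145,112+p[3]),346.7,185.7),("top",lambda p:(-40,145,112+p[3]),246.1,185),
("side",lambda p:(-40,-145,112+p[3]),353.6,224.7),("side",lambda p:(-40,145,112+p[3]),329,191.9),("side",lambda p:(0,-145,112+p[3]),363.9,223.9),
("side",lambda p:(p[6],156,p[4]),332.1,166.1),("side",lambda p:(p[6],-200,p[5]),366.1,171.5),("side",lambda p:(p[6],-156,p[5]),361,167.9),
("top",lambda p:(p[6],200,p[4]-6),222.1,171.7),("top",lambda p:(p[6],156,p[4]-6),237.9,171.7),
("top",lambda p:(p[6],-156,p[5]-6),354.1,164),("top",lambda p:(p[6],-200,p[5]-6),371.5,163.8)]
def f(p): return np.concatenate([proj(n,H(p,g(p)))[0]-[u-.5,v-.5]-(p[7:9] if n=="side" else p[9:11]) for n,g,u,v in obs]+[p[7:11]/1.0])
r=least_squares(f,[600,50,0,10,220,300,-20,0,0,0,0],loss="soft_l1")
print(np.round(r.x,3))
for o,e in zip(obs,r.fun.reshape(-1,2)): print(o[0],o[1](r.x),e.round(2))
print("green above lip0",r.x[4]-106,"red",r.x[5]-106,"travel needed",r.x[4]-106-r.x[3])
np.save("p.npy",r.x)
for n,uv,z in[("top",(229.4,209),50),("top",(369.4,206.2),35),("side",(346.4,280),0),("side",(311,219),5),("top",(343.5,229.5),35),("top",(436,262.6),8)]:print(n,uv,ray(n,uv,z).round())
c=C["side"];print(-c["R"].T@c["t"],-C["top"]["R"].T@C["top"]["t"])
E
python3 fit.py
```

```text
[ 6.33235e+02  5.47270e+01 -3.50000e-02  1.68190e+01  2.21233e+02
  3.02681e+02 -2.23880e+01 -5.18000e-01 -9.53000e-01  1.82000e-01
  3.56000e-01]
side (-14, -196, 485) [ 0.71 -0.41]
side (-14, 196, 485) [-0.78 -0.43]
top (-14, 196, 485) [-0.83 -0.69]
top (-14, 160, 485) [-0.82 -0.66]
top (-14, -160, 485) [-0.22 -0.08]
top (-14, -196, 485) [ 1.09 -0.31]
top (-14, -160, 0) [-0.18  0.82]
top (-14, -196, 0) [-0.22  0.71]
top (-14, 196, 0) [-0.38  0.98]
top (-40, -145, np.float64(128.8185214355722)) [0.57 0.22]
top (-40, 145, np.float64(128.8185214355722)) [0.57 0.18]
side (-40, -145, np.float64(128.8185214355722)) [-0.31 -0.05]
side (-40, 145, np.float64(128.8185214355722)) [-0.66  0.85]
side (0, -145, np.float64(128.8185214355722)) [ 2.48 -0.84]
side (np.float64(-22.38785583534907), 156, np.float64(221.23291863518125)) [-0.17  0.17]
side (np.float64(-22.38785583534907), -200, np.float64(302.6810990788084)) [-0.07  0.37]
side (np.float64(-22.38785583534907), -156, np.float64(302.6810990788084)) [-0.28 -0.42]
top (np.float64(-22.38785583534907), 200, np.float64(215.23291863518125)) [ 0.03 -0.4 ]
top (np.float64(-22.38785583534907), 156, np.float64(215.23291863518125)) [ 0.25 -0.31]
top (np.float64(-22.38785583534907), -156, np.float64(296.6810990788084)) [ 0.34 -0.08]
top (np.float64(-22.38785583534907), -200, np.float64(296.6810990788084)) [0.09 0.28]
green above lip0 115.23291863518125 red 196.68109907880842 travel needed 98.41439719960904
top (229.4, 209) [545. 264.  50.]
top (369.4, 206.2) [ 545. -160.   35.]
side (346.4, 280) [ 539. -177.    0.]
side (311, 219) [550. 260.   5.]
top (343.5, 229.5) [476. -78.  35.]
top (436, 262.6) [ 370. -358.    8.]
[  208.2713646  -1153.8297813    629.64719097] [ 249.63470085  -14.11483625 1541.90236643]
```

```bash
cat >> h.py <<'E'
from scipy.spatial.transform import Rotation as Ro
p=None
try: p=np.load("p.npy")
except Exception: pass
def att(el,sg,yaw):  # el: tilt up deg ; tool z forward
    a=np.radians(yaw);e=np.radians(el)
    z=np.array([np.cos(e)*np.cos(a),np.cos(e)*np.sin(a),np.sin(e)]);x=sg*np.array([-np.sin(a),np.cos(a),0])
    return Ro.from_matrix(np.c_[x,np.cross(z,x),z]).as_euler("xyz",degrees=True)
E
python3 - <<'E'
from h import *
yaw=np.degrees(p[2])
for hx in(-150,-80,-10):
  for z in(95,200,220,300):
    for el in(0,15,-15):
      for sg in(1,-1):
        P=H(p,(hx,0,z));q=solve_ik(P,att(el,sg,yaw));
        if sg==1 or q is None: print(hx,z,el,sg,None if q is None else np.round(q))
E
```

```text
-150 95 0 1 None
-150 95 0 -1 None
-150 95 15 1 [-132.  119.  138.   62.   56.   27.]
-150 95 -15 1 None
-150 95 -15 -1 None
-150 200 0 1 None
-150 200 0 -1 None
-150 200 15 1 None
-150 200 15 -1 None
-150 200 -15 1 None
-150 200 -15 -1 None
-150 220 0 1 None
-150 220 0 -1 None
-150 220 15 1 None
-150 220 15 -1 None
-150 220 -15 1 None
-150 220 -15 -1 None
-150 300 0 1 None
-150 300 0 -1 None
-150 300 15 1 None
-150 300 15 -1 None
-150 300 -15 1 None
-150 300 -15 -1 None
-80 95 0 1 [ -0.  38. 142. 182.  90.  90.]
-80 95 15 1 [ -0.  56. 133. 182. 114.  90.]
-80 95 -15 1 None
-80 95 -15 -1 None
-80 200 0 1 None
-80 200 0 -1 None
-80 200 15 1 [ -0.  33. 142. 182. 101.  90.]
-80 200 -15 1 None
-80 200 -15 -1 None
-80 220 0 1 None
-80 220 0 -1 None
-80 220 15 1 [ -0.  28. 144. 182.  97.  90.]
-80 220 -15 1 None
-80 220 -15 -1 None
-80 300 0 1 None
-80 300 0 -1 None
-80 300 15 1 None
-80 300 15 -1 None
-80 300 -15 1 None
-80 300 -15 -1 None
-10 95 0 1 [ -1.  37. 135. 181.  82.  90.]
-10 95 15 1 [ -1.  53. 127. 181. 105.  90.]
-10 95 -15 1 [ -1.  19. 139. 182.  53.  89.]
-10 200 0 1 [ -1.  15. 141. 181.  66.  89.]
-10 200 15 1 [ -1.  34. 135. 181.  94.  90.]
-10 200 -15 1 [ -1.  -2. 142. 182.  34.  89.]
-10 220 0 1 [ -1.  10. 142. 181.  62.  89.]
-10 220 15 1 [ -1.  30. 136. 181.  91.  90.]
-10 220 -15 1 [ -1.  -6. 142. 182.  30.  88.]
-10 300 0 1 [ -1.  -7. 143. 182.  46.  89.]
-10 300 15 1 [ -1.  13. 140. 181.  78.  89.]
-10 300 -15 1 [ -1. -19. 140. 185.  16.  86.]
```

```bash
cat > fk.py <<'E'
from h import *
from scipy.optimize import least_squares
S=[]
for el in(0,10,-10,-30,-60,-90):
  for x in(450,550,620,700,800):
    for z in(100,200,300,400):
      q=solve_ik((x,0,z),att(el,1,0))
      if q is not None and abs(q[0])<1: S.append((q,x,z,el))
print(len(S))
def fk(k,q):
    a1,d1,L1,L2,a3,Lt,c2,c3=k; t2=np.radians(q[1])+c2; th=t2+np.radians(q[2])+c3
    s=np.sign(np.cos(np.radians(q[3]))); tt=th+s*np.radians(q[4])
    e=np.array([a1+L1*np.sin(t2),d1+L1*np.cos(t2)]); w=e+L2*np.array([np.sin(th),np.cos(th)])+a3*np.array([-np.cos(th),np.sin(th)])
    return e,w,w+Lt*np.array([np.sin(tt),np.cos(tt)]),np.degrees(tt)
def f(k): return np.concatenate([np.r_[fk(k,q)[2]-[x,z],fk(k,q)[3]-(90-el)] for q,x,z,el in S])
r=least_squares(f,[0,300,350,350,0,200,0,0]);print(r.x.round(3),np.abs(r.fun).max())
np.save("k.npy",r.x)
E
python3 fk.py
```

```text
0Traceback (most recent call last):
  File "fk.py", line 16, in <module>
    r=least_squares(f,[0,300,350,350,0,200,0,0]);print(r.x.round(3),np.abs(r.fun).max())
    return func(*args, **kwargs)
    vector_fun = VectorFunction(
        fun_wrapped,
    ...<6 lines>...
        workers=workers
    )
    self._update_fun()
    ~~~~~~~~~~~~~~~~^^
    self.f = self.fun_wrapped(xp_copy(self.x))
             ~~~~~~~~~~~~~~~~^^^^^^^^^^^^^^^^^
    return np.atleast_1d(self.fun(x))
                         ~~~~~~~~^^^
    return self.f(x, *self.args, **self.kwargs)
           ~~~~~~^^^^^^^^^^^^^^^^^^^^^^^^^^^^^^
  File "fk.py", line 15, in f
    def f(k): return np.concatenate([np.r_[fk(k,q)[2]-[x,z],fk(k,q)[3]-(90-el)] for q,x,z,el in S])
                     ~~~~~~~~~~~~~~^^^^^^^^^^^^^^^^^^^^^^^^^^^^^^^^^^^^^^^^^^^^^^^^^^^^^^^^^^^^^^^^
ValueError: need at least one array to concatenate
```

```bash
python3 - <<'E'
from h import *
for P,e in [((400,0,200),-90),((600,0,200),-90),((800,0,200),-90),((600,0,200),0),((600,0,100),0)]:
    q=solve_ik(P,att(e,1,0)); print(P,e,q if q is None else np.round(q,2))
E
sed -i 's/and abs(q\[0\])<1/and abs(np.degrees(0)+q[0])<30/' fk.py; sed -i 's/    return e,w,w+Lt/    return e,w,w+Lt/' fk.py; python3 fk.py | tail -3
```

```text
(400, 0, 200) -90 [ -10.08  -16.96  120.92    0.     76.04 -100.08]
(600, 0, 200) -90 [ -6.7    9.46  95.99   0.    74.55 -96.7 ]
(800, 0, 200) -90 [ -5.02  33.8   64.05   0.    82.14 -95.02]
(600, 0, 200) 0 [-15.32  12.38 144.97 163.47  68.19  96.29]
(600, 0, 100) 0 [-15.32  36.25 138.81 164.63  85.24  91.31]
90
[ 1.16130e+01  2.99043e+02  4.41851e+02  5.53769e+02 -5.39660e+01
  3.30501e+02  5.00000e-03  1.00000e-03] 23.99476491767541
```

```bash
sed -i 's/solve_ik((x,0,z)/solve_ik((x,70,z)/' fk.py; cat >> fk.py <<'E'
for z in(95,220): 
  for x in (560,622):
    q=solve_ik((x,70,z),att(0,1,0)); print(x,z,None if q is None else (np.round(q,1),[np.round(a) for a in fk(r.x,q)]))
E
python3 fk.py | tail -6
```

```text
88
[  0.  294.4 454.5 557.7 -61.4 335.    0.    0. ] 6.252776074688882e-13
560 95 (array([  0. ,  37.8, 141.4, 180. ,  89.2,  90. ]), [array([279., 654.]), array([225.,  95.]), array([560.,  95.]), np.float64(90.0)])
622 95 (array([  0. ,  37.3, 135.2, 180. ,  82.5,  90. ]), [array([275., 656.]), array([287.,  95.]), array([622.,  95.]), np.float64(90.0)])
560 220 None
622 220 (array([  0. ,  10.2, 141.9, 180. ,  62.1,  90. ]), [array([ 81., 742.]), array([287., 220.]), array([622., 220.]), np.float64(90.0)])
```

```bash
sed -i '/^S=\[\]/,$d' fk.py; cat >> fk.py <<'E'
k=np.load("k.npy")
def fk(q,k=k):
    a1,d1,L1,L2,a3,Lt,c2,c3=k; t2=np.radians(q[1]); th=t2+np.radians(q[2])
    s=np.sign(np.cos(np.radians(q[3]))); tt=th+s*np.radians(q[4])
    e=np.array([a1+L1*np.sin(t2),d1+L1*np.cos(t2)]); w=e+L2*np.array([np.sin(th),np.cos(th)])+a3*np.array([-np.cos(th),np.sin(th)])
    return e,w,w+Lt*np.array([np.sin(tt),np.cos(tt)]),np.degrees(tt)
E
python3 - <<'E'
from fk import *
yaw=np.degrees(p[2])
for hx in(-110,-100,-90,-80):
    P=H(p,(hx,0,93));q=solve_ik(P,att(0,1,yaw)); print(hx,P.round(),None if q is None else np.round(q,1))
A=[-77,-30,135,0,10,0];B=[-1,-10,143,181,90,90];Q=[-.2,38,142,181.7,90,90]
for q in(A,[*A[:3],181,10,90],B,Q): print([np.round(v) for v in fk(q)])
for s in np.linspace(0,1,6): print([np.round(v) for v in fk(np.array(B)*(1-s)+np.array(Q)*s)])
E
```

```text
-110 [523.  59.  93.] [  0.   39.5 144.5 182.   94.1  90.1]
-100 [533.  58.  93.] [-1.000e-01  3.910e+01  1.437e+02  1.819e+02  9.280e+01  9.010e+01]
-90 [543.  58.  93.] [ -0.2  38.7 142.8 181.8  91.5  90. ]
-80 [553.  57.  93.] [ -0.2  38.4 141.9 181.7  90.3  90. ]
[array([-227.,  688.]), array([296., 484.]), array([599., 343.]), np.float64(115.0)]
[array([-227.,  688.]), array([296., 484.]), array([629., 455.]), np.float64(95.0)]
[array([-79., 742.]), array([287., 317.]), array([516., 562.]), np.float64(43.0)]
[array([280., 653.]), array([218.,  95.]), array([553.,  95.]), np.float64(90.0)]
[array([-79., 742.]), array([287., 317.]), array([516., 562.]), np.float64(43.0)]
[array([ -3., 749.]), array([288., 270.]), array([554., 474.]), np.float64(52.0)]
[array([ 73., 743.]), array([282., 223.]), array([577., 381.]), np.float64(62.0)]
[array([146., 725.]), array([268., 177.]), array([585., 285.]), np.float64(71.0)]
[array([216., 694.]), array([247., 134.]), array([577., 189.]), np.float64(81.0)]
[array([280., 653.]), array([218.,  95.]), array([553.,  95.]), np.float64(90.0)]
```

```bash
python3 - <<'E'
from fk import *
yaw=np.degrees(p[2])
Q=solve_ik(H(p,(-110,0,93)),att(0,1,yaw))
B=[Q[0],-10,144,Q[3],110,Q[5]]
for s in np.linspace(0,1,6): print([np.round(v) for v in fk(np.array(B)*(1-s)+np.array(Q)*s)][1:3])
def st(s):
    o=get_obs();print(s,round(o["t"],2),o["tcp_pos"].round(1),o["wrist_force"].round(1))
grip(0);st("grip")
move_j([-77.4,-30,135,0,10,-6.4]);st("A")
move_j([-77.4,-30,135,Q[3],10,Q[5]]);st("A2")
move_j([-77.4,*B[1:]]);st("B0")
move_j(B);st("B")
for n in("side","top"): cv2.imwrite(f"pics/{n}1.png",get_image(n)[:,:,::-1])
E
```

```text
[array([280., 310.]), array([416., 616.])]
[array([277., 262.]), array([480., 528.])]
[array([267., 214.]), array([525., 428.])]
[array([248., 169.]), array([548., 318.])]
[array([221., 128.]), array([548., 205.])]
[array([189.,  93.]), array([524.,  93.])]
grip 1.57 [ 204.2 -590.7  200.8] [-0.4 -0.3  0.4]
A 2.62 [ 199.1 -570.   343.8] [0.1 0.1 1.8]
A2 5.3 [ 203.6 -599.4  455. ] [ 0.4 -0.9  0.4]
B0 6.84 [ 148.2 -393.1  616.7] [-0.1 -0.4  1.3]
B 8.66 [415.8  58.6 616.4] [-0.1  0.2 -1. ]
```

View pics/side1.png

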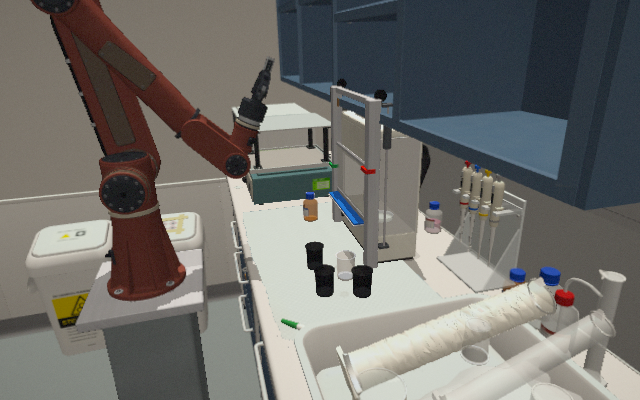

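View pics/top1.png

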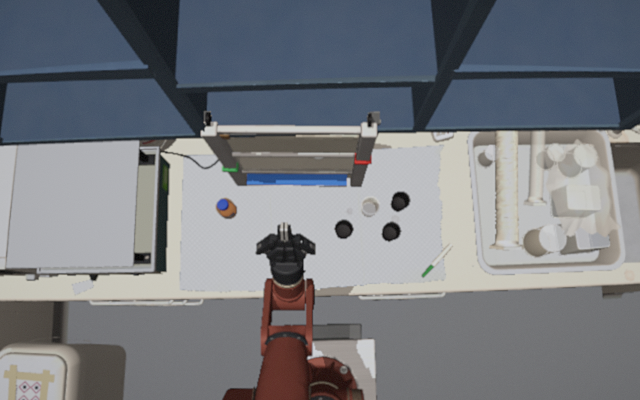

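```bash
cat > st.py <<'E'
from fk import *
yaw=np.degrees(p[2])
def fz(n=8):
    a=[]
    for _ in range(n): wait(0.01);a.append(get_obs()["wrist_force"])
    return np.mean(a,0)
def st(s):
    o=get_obs();print(s,round(o["t"],2),o["tcp_pos"].round(1),o["wrist_force"].round(1))
E
python3 - <<'E'
from st import *
Q=solve_ik(H(p,(-110,0,93)),att(0,1,yaw)); print(Q.round(1))
move_j(Q);st("Q")
move_l(H(p,(-12,0,93)),speed=80);st("in"); b=fz(15);print(b)
cv2.imwrite("pics/side2.png",get_image("side")[:,:,::-1])
for z in np.arange(96,125,2):
    move_l(H(p,(-12,0,z)),speed=25); f=fz()-b; print(z,f.round(1))
    if f[2]<-1.5: break
st("contact")
cv2.imwrite("pics/side3.png",get_image("side")[:,:,::-1])
E
```

```text
[  0.   39.5 144.5 182.   94.1  90.1]
Q 10.53 [524.   58.5  93.9] [-0.7 -0.1 -0.1]
in 11.9 [620.6  55.2  92.5] [-0.9  0.6 -0.3]
[-0.13754732  0.04802303  0.14790402]
96 [ 0.1 -0.1 -0. ]
98 [ 0.  -0.3 -0. ]
100 [ 0.1 -0.1 -0.4]
102 [ 0.1 -0.2  0.1]
104 [ 0.5  0.3 -0.4]
106 [ 0.4 -0.  -0.1]
108 [ 0.   0.1 -0.4]
110 [ 0.   0.  -0.4]
112 [-0.1  0.  -0.3]
114 [ 0.2 -0.1 -0.3]
116 [ 0.1 -0.2 -0.5]
118 [ 0.2 -0.  -0.2]
120 [ 0.3 -0.2  0.1]
122 [ 0.1  0.1 -0.2]
124 [-0.1  0.  -0.2]
contact 16.84 [621.3  55.1 124.1] [-0.3  0.6  0.2]
```

```bash
python3 - <<'E'
import cv2,numpy as np
a=cv2.imread("pics/side2.png");b=cv2.imread("pics/side3.png")
c=[cv2.resize(i[155:255,275:375],None,fx=4,fy=4,interpolation=cv2.INTER_CUBIC) for i in(a,b)]
cv2.imwrite("pics/s23.png",np.hstack(c))
E
```

```text
(no output)
```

View pics/s23.png

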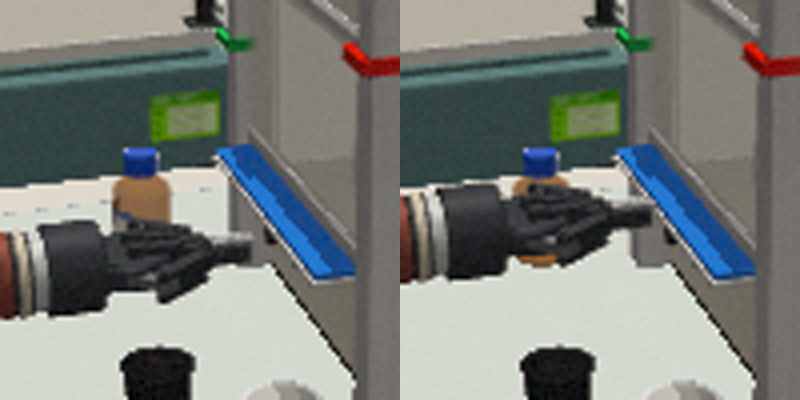

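```bash
python3 - <<'E'
from st import *
print(p.round(3))
pts={"tcp":get_obs()["tcp_pos"],"lipfront_top":H(p,(-40,0,112+p[3])),"lipfront_bot":H(p,(-40,0,100+p[3])),"wristish":get_obs()["tcp_pos"]-[150,0,0]}
im=cv2.imread("pics/side3.png")
for n,X in pts.items():
    u=proj("side",X)[0]; print(n,u.round(1),(4*(u-[275,155])).round())
for y in(-145,0,145):
    for x in(-40,0):
        u=proj("side",H(p,(x,y,112+p[3])))[0];cv2.circle(im,tuple(np.round(u).astype(int)),0,(0,255,255),-1)
u=proj("side",pts["tcp"])[0];cv2.circle(im,tuple(np.round(u).astype(int)),0,(0,0,255),-1)
cv2.imwrite("pics/s3b.png",cv2.resize(im[170:240,300:380],None,fx=8,fy=8,interpolation=cv2.INTER_NEAREST))
t=get_image("top");cv2.imwrite("pics/t3.png",cv2.resize(t[140:210,220:320,::-1],None,fx=8,fy=8,interpolation=cv2.INTER_CUBIC))
E
```

```text
[ 6.33235e+02  5.47270e+01 -3.50000e-02  1.68190e+01  2.21233e+02
  3.02681e+02 -2.23880e+01 -5.18000e-01 -9.53000e-01  1.82000e-01
  3.56000e-01]
tcp [346.9 206.1] [288. 205.]
lipfront_top [338.6 205.7] [254. 203.]
lipfront_bot [338.6 209.2] [254. 217.]
wristish [301.8 211.9] [107. 228.]
```

View pics/s3b.png

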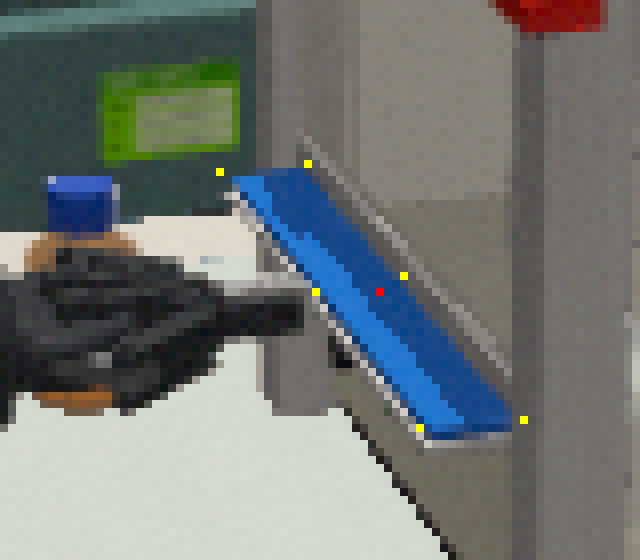

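View pics/t3.png

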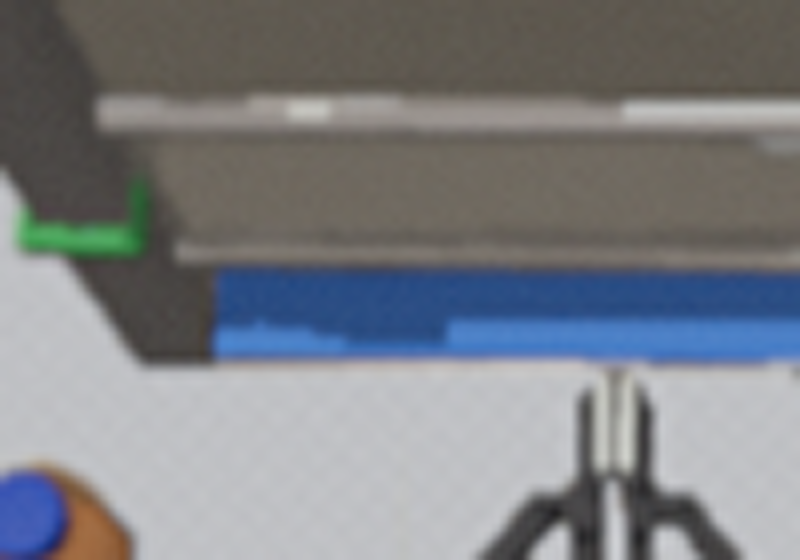

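```bash
python3 - <<'E'
from st import *
for n,im,X in[("side","side1",(415.8,58.6,616.4)),("top","top1",(415.8,58.6,616.4)),("side","side0",(204.2,-590.7,200.8)),("side","side2",(620.6,55.2,92.5))]:
    u=proj(n,X)[0];print(im,u.round(1));i=cv2.imread(f"pics/{im}.png");a,b=np.round(u).astype(int)
    i[b,a]=(0,0,255);c=cv2.resize(i[b-35:b+35,a-35:a+35],None,fx=5,fy=5,interpolation=cv2.INTER_NEAREST);cv2.imwrite(f"pics/z_{im}.png",c)
z=[cv2.imread(f"pics/z_{i}.png") for i in("side1","top1","side0","side2")]
cv2.imwrite("pics/z.png",np.vstack([np.hstack(z[:2]),np.hstack(z[2:])])[:,:])
print(get_obs())
E
```

```text
side1 [274.3  46.1]
top1 [282.7 216.5]
side0 [227.3 337.5]
side2 [346.8 215.1]
{'t': 16.9417, 'joint_pos': array([ -0.65490701,  31.2719638 , 137.35908753, 181.35107761,
        78.63321439,  89.73069568]), 'qvel': array([ 0.07729162, -0.03438025,  0.00051595,  0.07614223,  0.08427145,
       -0.01196494]), 'effort': array([ 1.66797428e-03, -2.89507592e+01, -6.59479246e+00, -1.69628503e-02,
        3.70384634e+00, -2.12114796e-04]), 'tcp_pos': array([621.25489471,  55.15874882, 124.00124527]), 'ee_rot': array([9.00009154e+01, 2.99544728e-03, 8.80205208e+01]), 'wrist_force': array([-0.04739567, -0.414018  ,  0.7355706 ]), 'moment': array([0.00769411, 0.4736703 , 0.01446608]), 'grip_width': -0.05913630706572546}
```

View pics/z.png

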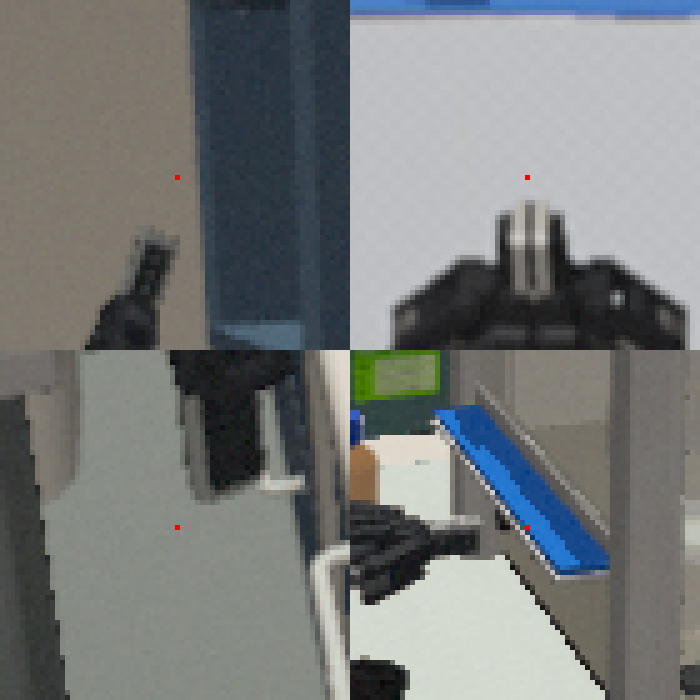

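```bash
python3 - <<'E'
from st import *
e=np.radians(47+19)
for n,X,d in[("side",(415.8,58.6,616.4),(0,np.sin(0),0)),("top",(415.8,58.6,616.4),0)]:
    el=np.radians(90-24.5);z=np.array([np.cos(el),0,np.sin(el)])
    for m in(20,25,30,35): print(n,m,((proj(n,np.array(X)-m*z)-proj(n,X))[0]).round(1))
for m in(20,25,30,35): print("side2",m,(proj("side",np.array((620.6-m,55.2,92.5)))-proj("side",(620.6,55.2,92.5)))[0].round(1))
for m in(20,30,40,50): print("side0",m,(proj("side",np.array((204.2,-590.7,200.8+m)))-proj("side",(204.2,-590.7,200.8)))[0].round(1))
E
```

```text
side 20 [-2.6  7.2]
side 25 [-3.2  9. ]
side 30 [-3.9 10.8]
side 35 [-4.5 12.6]
top 20 [0.8 6. ]
top 25 [1.  7.5]
top 30 [1.2 8.9]
top 35 [ 1.4 10.4]
side2 20 [-5.8  0.8]
side2 25 [-7.3  1. ]
side2 30 [-8.8  1.2]
side2 35 [-10.2   1.4]
side0 20 [ -1.3 -10.8]
side0 30 [ -1.9 -16.3]
side0 40 [ -2.6 -21.8]
side0 50 [ -3.2 -27.4]
```

The reported TCP projects about 30 mm ahead of the visible shut fingertips in several pictures, so the first approach stopped right at the lip's front edge. The lip has not moved: its corners are still at (329,192) and (354,225). I'll back out, lower, and insert about 27 mm deeper.

```bash
python3 - <<'E'
from st import *
move_l(H(p,(-45,0,124)),speed=100);move_l(H(p,(-45,0,90)),speed=100);st("low")
b=fz(5)
move_l(H(p,(16,0,90)),speed=60);st("in");print((fz(5)-b).round(1))
i=get_image("side");cv2.imwrite("pics/side4.png",i[:,:,::-1]);cv2.imwrite("pics/z4.png",cv2.resize(i[160:240,290:380,::-1],None,fx=8,fy=8,interpolation=cv2.INTER_NEAREST))
E
```

```text
low 17.92 [588.7  56.2  90.1] [-0.5 -0.4  0.8]
in 19.12 [648.7  54.2  89.6] [ 0.7  0.4 -0.3]
[ 0.4  0.1 -0.5]
```

View pics/z4.png

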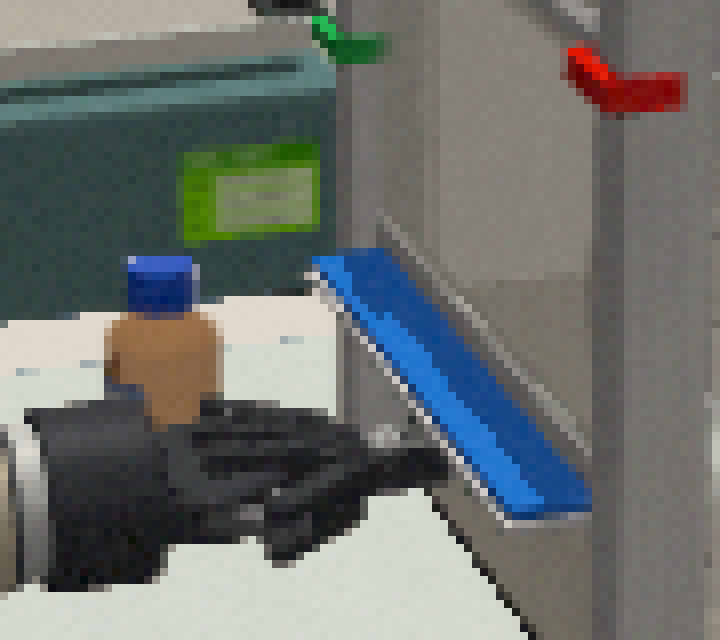

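```bash
python3 - <<'E'
from st import *
move_l(H(p,(16,0,130)),speed=30);st("130");print(fz(5).round(1))
i=get_image("side");cv2.imwrite("pics/side5.png",i[:,:,::-1]);cv2.imwrite("pics/z5.png",cv2.resize(i[160:240,290:380,::-1],None,fx=8,fy=8,interpolation=cv2.INTER_NEAREST))
E
```

```text
130 20.7 [649.2  54.2 130.3] [ 0.6  0.  -1.1]
[-0.3 -0.  -1. ]
```

View pics/z5.png

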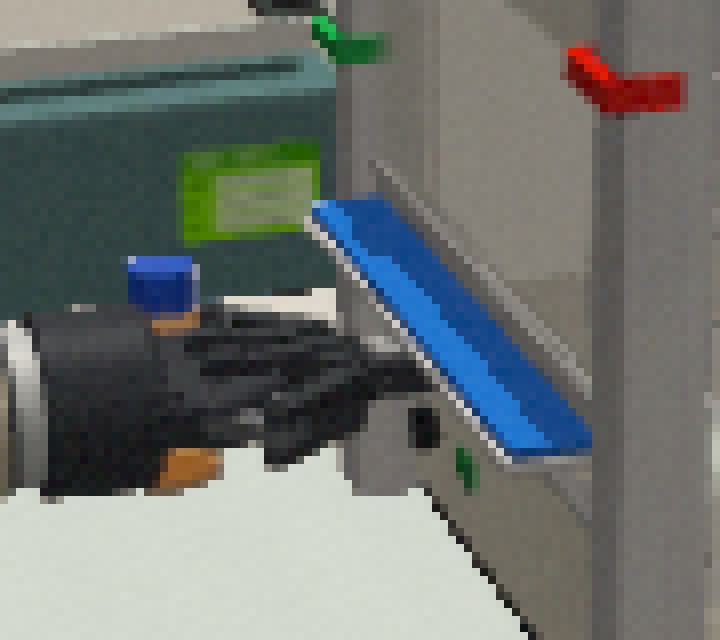

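```bash
cat > lip.py <<'E'
from st import *
# fit sash travel: blue-mask far/near edges vs. projected lip polygon, in a side picture
def blue(i):
    i=i.astype(int);m=(i[...,2]>i[...,0]+50)&(i[...,2]>120)|((i[...,2]>i[...,0]*2.2)&(i[...,2]>90));m[:, :326]=0;m[:,372:]=0;m[:130]=0;m[232:]=0;return m
def rows(i):
    # upper-left boundary & lower boundary of blue: per column (332..352) topmost/bottommost blue rows
    m=blue(i);o=[]
    for u in range(333,352):
        v=np.where(m[:,u])[0]; o.append((u,v.max()) if len(v) else (u,np.nan))
    return np.array(o,float)
E
python3 - <<'E'
from lip import *
move_l(H(p,(16,0,190)),speed=35);st("190");print(fz(5).round(1))
i=get_image("side");cv2.imwrite("pics/side6.png",i[:,:,::-1]);cv2.imwrite("pics/z6.png",cv2.resize(i[150:230,290:380,::-1],None,fx=8,fy=8,interpolation=cv2.INTER_NEAREST))
r=[rows(cv2.imread(f"pics/side{k}.png")[...,::-1])[:,1] for k in(4,5,6)]
print((r[0]-r[1]),(r[0]-r[2]))
def pr(s): # bottom edge of blue (front top edge) row at columns
    q=proj("side",[H(p,(-40,y,112+s)) for y in np.linspace(-145,145,200)]);o=np.argsort(q[:,0]);return np.interp(np.arange(333,352),q[o,0],q[o,1])
from scipy.optimize import brentq
for x in r: print("travel est",brentq(lambda s:np.nanmedian(x+.5-pr(s)-.95*0),-20,200))
E
```

```text
190 22.66 [649.2  54.2 190.2] [-0.8 -0.5 -1.6]
[-1.   0.1 -1.4]
[7. 7. 7. 6. 7. 7. 7. 8. 7. 7. 7. 7. 7. 7. 8. 7. 7. 7. 8.] [24. 24. 24. 23. 24. 24. 24. 25. 25. 25. 25. 26. 26. 25. 26. 26. 26. 26.
 27.]
travel est 18.165939953436567
travel est 42.43564522373826
travel est 101.29580496418393
```

View pics/z6.png

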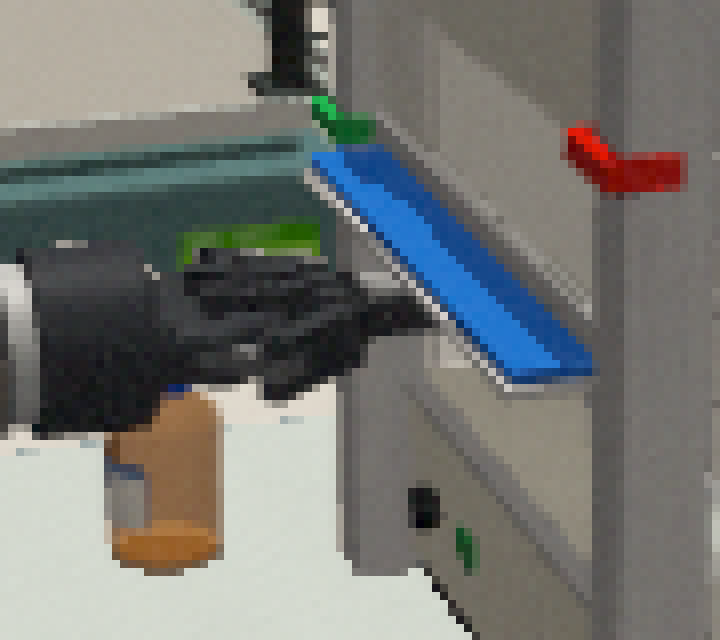

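```bash
python3 - <<'E'
from lip import *
move_l(H(p,(16,0,203.5)),speed=25);st("203.5");print(fz(5).round(1))
for n in("side","top"):cv2.imwrite(f"pics/{n}7.png",get_image(n)[:,:,::-1])
i=cv2.imread("pics/side7.png");j=cv2.imread("pics/top7.png")
z=203.9+17
cv2.imwrite("pics/z7.png",cv2.resize(i[150:190,322:382],None,fx=13,fy=13,interpolation=cv2.INTER_NEAREST))
cv2.imwrite("pics/y7.png",cv2.resize(j[145:200,215:265],None,fx=10,fy=10,interpolation=cv2.INTER_NEAREST))
for n,X in[("side",(-40,145,z+6)),("side",(-40,145,z-6)),("side",(-40,-145,z+6)),("side",(p[6],156,p[4]+6)),("side",(p[6],156,p[4]-6)),("side",(p[6],200,p[4]+6)),("top",(-40,145,z+6)),("top",(p[6],156,p[4]+6)),("top",(p[6],156,p[4]-6)),("top",(p[6],200,p[4]-6))]:
    print(n,np.round(X,1),(proj(n,H(p,X))[0]+.5-(p[7:9] if n=="side" else p[9:11])).round(2))
E
```

```text
203.5 23.44 [649.4  54.2 204.6] [-0.9 -0.3 -0.3]
[-0.6  0.2 -0.7]
side [-40.  145.  226.9] [327.79 165.98]
side [-40.  145.  214.9] [327.86 169.33]
side [ -40.  -145.   226.9] [353.33 192.85]
side [-22.4 156.  227.2] [331.9  164.61]
side [-22.4 156.  215.2] [331.96 167.93]
side [-22.4 200.  227.2] [328.74 161.43]
top [-40.  145.  226.9] [241.2 176.6]
top [-22.4 156.  227.2] [237.42 170.23]
top [-22.4 156.  215.2] [238.15 171.39]
top [-22.4 200.  215.2] [222.13 171.3 ]
```

View pics/z7.png

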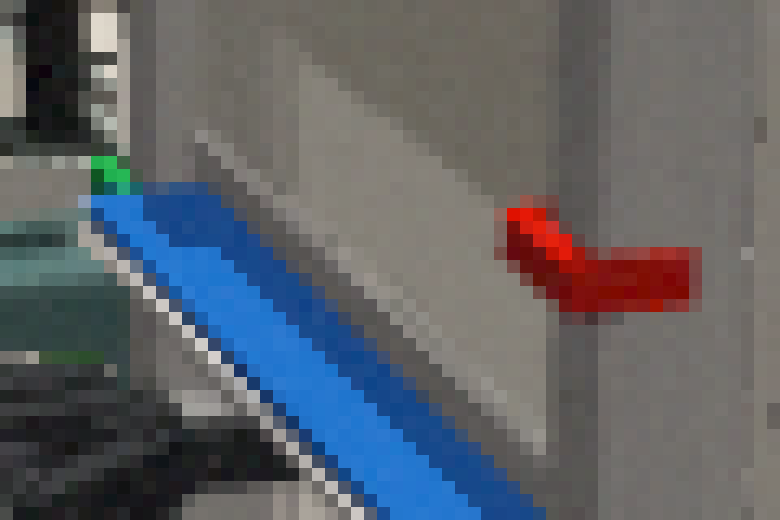

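View pics/y7.png

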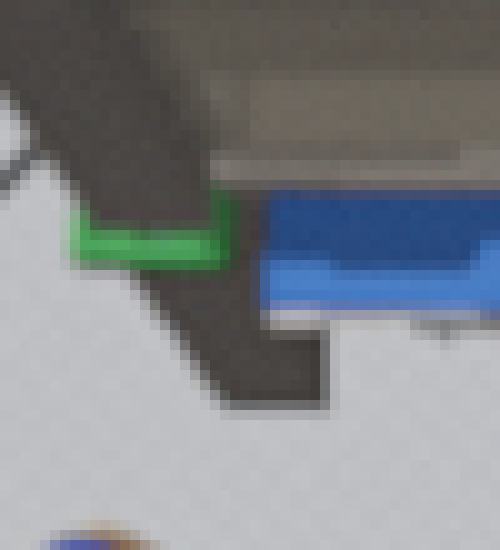

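```bash
python3 - <<'E'
from lip import *
print(get_obs()["tcp_pos"].round(2))
i=cv2.imread("pics/side7.png")
s=12;c=cv2.resize(i[158:205,322:372],None,fx=s,fy=s,interpolation=cv2.INTER_NEAREST)
cv2.imwrite("pics/n7.png",c)
def lines(z,dx,col):
    for X in[[(-40+dx,145,z+6),(-40+dx,-145,z+6)],[(-40+dx,145,z-6),(-40+dx,-145,z-6)],[(-40+dx,145,z+6),(dx,145,z+6)]]:
        q=(proj("side",[H(p,x) for x in X])+.5-p[7:9]-[322,158])*s
        cv2.line(c,tuple(q[0].round().astype(int)),tuple(q[1].round().astype(int)),col,1)
lines(221,0,(0,255,255))
lines(224,3,(255,255,0))
for y in(156,200):
    q=(proj("side",[H(p,(p[6],y,p[4]+d)) for d in(6,-6)])+.5-p[7:9]-[322,158])*s
    cv2.line(c,tuple(q[0].round().astype(int)),tuple(q[1].round().astype(int)),(0,0,255),1)
cv2.imwrite("pics/n7o.png",c)
E
```

```text
[649.65  54.22 204.6 ]
```

View pics/n7.png

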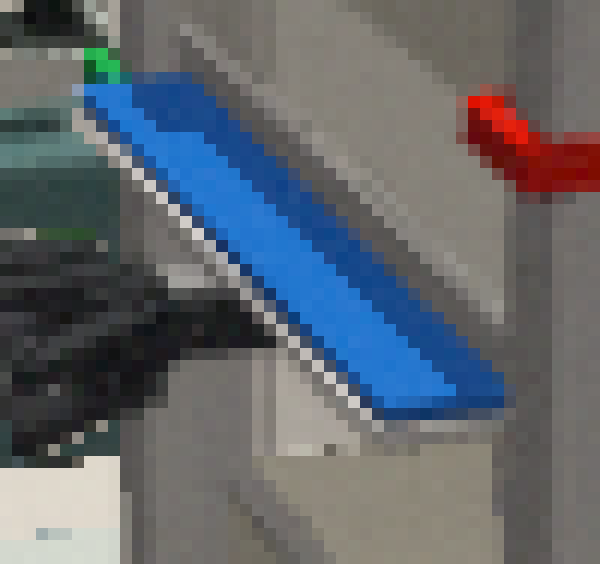

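View pics/n7o.png

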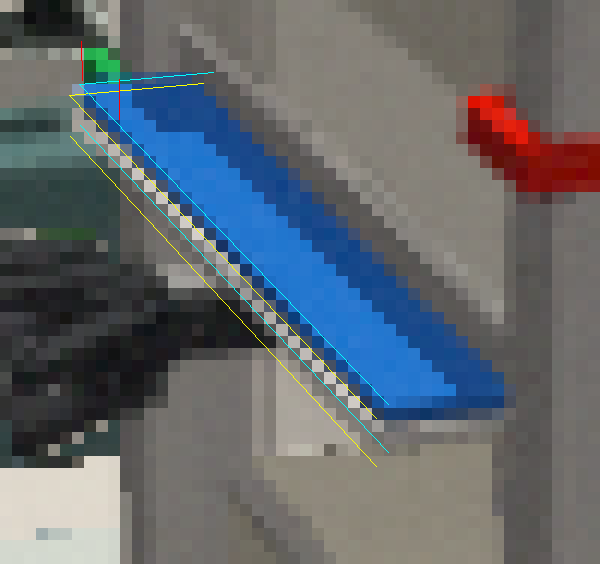

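```bash
cat > refit.py <<'E'
from h import *
from scipy.optimize import least_squares
# p: x,y,yaw, lipz(mid, now), green, red, clipx, then cam perturbations (rotvec mrad 3, t mm 3) x2
L=lambda x,y,d:(lambda p:(x,y,p[3]+d)); F=lambda *X:(lambda p:X)
G=lambda y,d:(lambda p:(p[6],y,p[4]+d)); Rd=lambda y,d:(lambda p:(p[6],y,p[5]+d))
obs=[("side",F(-14,-196,485),368.9,101.8),("side",F(-14,196,485),330.8,87.5),
("top",F(-14,196,485),201,136.4),("top",F(-14,160,485),217.1,136.4),("top",F(-14,-160,485),361.4,136.7),("top",F(-14,-196,485),376.4,137.1),
("top",F(-14,-160,0),350.4,186.7),("top",F(-14,-196,0),361.9,186.9),("top",F(-14,196,0),237.4,185.7),
("side",F(-14,196,0),333.2,221.3),  # placeholder weight low: left column foot
("side",L(-40,145,6),328.7,165.2),("side",L(-40,145,-6),328.2,168.8),("side",L(-40,-145,6),353.5,191.5),("side",L(-40,-145,-6),353.5,194.75),
("top",L(-40,145,6),241.5,175.5),("top",L(-40,145,-6),241.8,177.6),
("side",G(200,6),329.1,162),("side",G(156,0),332.1,166.1),("side",Rd(-200,0),366.1,171.5),("side",Rd(-156,0),361,167.9),
("top",G(200,-6),222.1,171.7),("top",G(156,-6),237.9,171.7),("top",Rd(-156,-6),354.1,164),("top",Rd(-200,-6),371.5,163.8)]
def pj(n,X,d):
    c=C[n];K=np.array([[c["fx"],0,c["cx"]],[0,c["fy"],c["cy"]],[0,0,1.]])
    Rm=cv2.Rodrigues(np.array(d[:3])/1000)[0]@c["R"]; o=-c["R"].T@c["t"]+d[3:6]
    return cv2.projectPoints(np.array([X]),cv2.Rodrigues(Rm)[0],-Rm@o,K,c["D"])[0][0,0]
def f(p): return np.concatenate([(pj(n,H(p,g(p)),p[7:13] if n=="side" else p[13:19])-[u-.5,v-.5])/.4 for n,g,u,v in obs]+[p[7:10]/2,p[10:13]/2,p[13:16]/2,p[16:19]/2])
r=least_squares(f,[633,55,-.035,221,221,303,-22]+[0]*12,loss="soft_l1")
print(r.x.round(2)); cov=np.linalg.inv(r.jac.T@r.jac); d=np.zeros(19);d[3]=1;d[4]=-1
print("lip-green",r.x[3]-r.x[4],"+-",np.sqrt(d@cov@d)," sd lip,green",np.sqrt(np.diag(cov))[3:6])
for o,e in zip(obs,r.fun.reshape(-1,2)): print(o[0],np.round(o[1](r.x),0),(e*.4).round(2))
E
python3 refit.py
```

```text
[ 6.3066e+02  5.4550e+01 -3.0000e-02  2.2644e+02  2.2267e+02  3.0433e+02
 -2.3240e+01 -3.4500e+00  4.0400e+00 -3.9000e-01 -5.0000e-02  4.0000e-02
 -1.3000e-01  3.8000e+00 -1.8000e-01 -2.0500e+00  5.0000e-02 -4.0000e-02
  4.5700e+00]
lip-green 3.771135687853757 +- 1.7824985336200816  sd lip,green [1.36084804 1.84207592 1.5484087 ]
side [ -14 -196  485] [0.93 0.13]
side [-14 196 485] [-0.33  0.17]
top [-14 196 485] [-0.41 -0.23]
top [-14 160 485] [-0.45 -0.23]
top [ -14 -160  485] [-0.29  0.09]
top [ -14 -196  485] [ 0.98 -0.18]
top [ -14 -160    0] [-0.11  0.37]
top [ -14 -196    0] [-0.18  0.24]
top [-14 196   0] [-0.05  0.74]
side [-14 196   0] [-0.3  -0.73]
side [-40. 145. 232.] [-0.44 -0.21]
side [-40. 145. 220.] [ 0.13 -0.46]
side [ -40. -145.  232.] [0.2  0.07]
side [ -40. -145.  220.] [0.2  0.82]
top [-40. 145. 232.] [-0.29  0.55]
top [-40. 145. 220.] [ 0.12 -0.44]
side [-23. 200. 229.] [-0.08 -0.38]
side [-23. 156. 223.] [0.1  0.35]
side [ -23. -200.  304.] [-0.05  0.36]
side [ -23. -156.  304.] [-0.23 -0.42]
top [-23. 200. 217.] [ 0.28 -0.23]
top [-23. 156. 217.] [ 0.48 -0.17]
top [ -23. -156.  298.] [ 0.39 -0.07]
top [ -23. -200.  298.] [0.11 0.25]
```

```bash
python3 - <<'E'
from lip import *
move_l(H(p,(16,0,150)),speed=80);st("down")
move_l(H(p,(-60,0,120)),speed=150);st("back")
I=[[],[]]
for k in range(4):
    for j,n in enumerate(("side","top")): I[j].append(get_image(n).astype(float))
s,t=[np.mean(x,0).astype(np.uint8)[:,:,::-1] for x in I]
cv2.imwrite("pics/side8.png",s);cv2.imwrite("pics/top8.png",t)
cv2.imwrite("pics/n8.png",cv2.resize(s[155:203,322:372],None,fx=12,fy=12,interpolation=cv2.INTER_CUBIC))
cv2.imwrite("pics/m8.png",cv2.resize(t[150:200,215:290],None,fx=10,fy=10,interpolation=cv2.INTER_CUBIC))
E
```

```text
down 24.4 [649.5  54.2 150.4] [-0.  -0.5 -1. ]
back 25.09 [574.1  56.8 120.8] [-0.3  0.4  0.2]
```

View pics/n8.png

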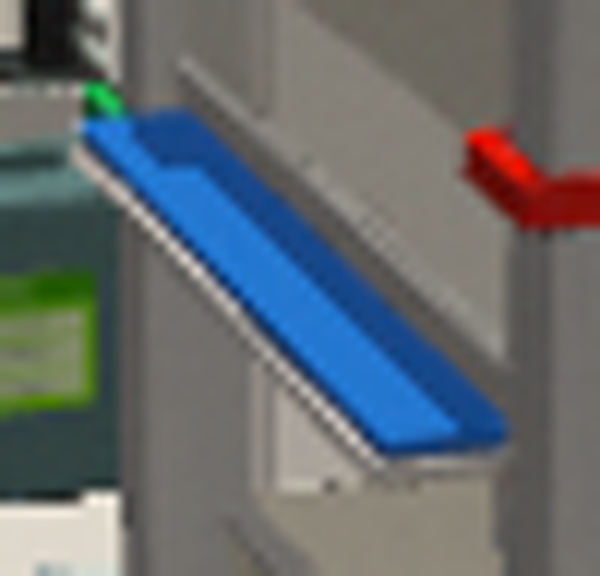

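View pics/m8.png

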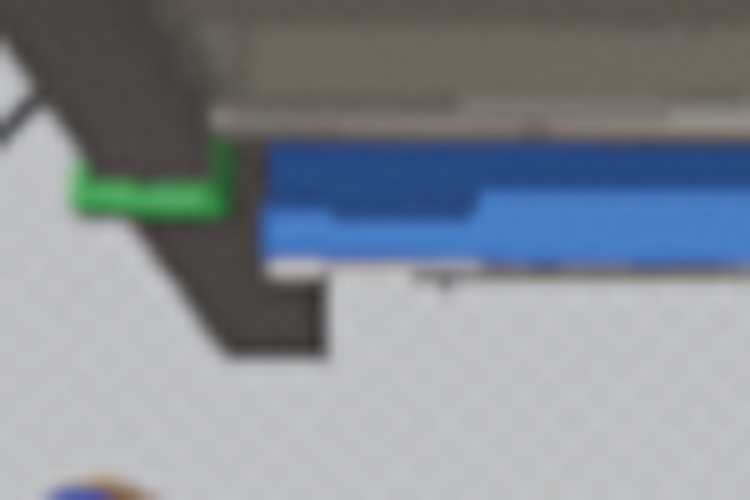

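```bash
python3 - <<'E'
from lip import *
ims=[cv2.imread(f"pics/side{k}.png")[...,::-1].astype(float) for k in(0,1,2,3,4,5)]
a=np.mean(ims,0); g=a[...,1]-(a[...,0]+a[...,2])/2
v=np.arange(155,176)
for u in range(328,341):
    w=np.clip(g[155:176,u]-6,0,None); print(u,round((w*v).sum()/max(w.sum(),1e-6),2),w.round().astype(int))
rr=a[...,0]-(a[...,1]+a[...,2])/2
for u in range(366,376):
    w=np.clip(rr[160:182,u]-6,0,None); print(u,round((w*np.arange(160,182)).sum()/max(w.sum(),1e-6),2), w.round().astype(int))
b=cv2.imread("pics/side8.png")[...,::-1].astype(int)
print("cols rows 164-190: R/B")
for u in(329,330,331,333,336,340,344,348,352): 
    v0=int(163+max(0,(u-329))*1.0); print(u,v0,[(int(b[v,u,0]),int(b[v,u,2])) for v in range(v0,v0+11)])
E
```

```text
328 169.15 [ 0  0  0  0  0  0  0  3  0  0  0  8 13 13 13 12  7  4  4  4  4]
329 164.47 [  0   0   0   1   1   0   2 113  55  36  12   4  12  13  13  12   7   5
   3   4   4]
330 164.2 [  0   0   0   0   1   0   2 119 116  52  37  12  10  13  14  11   6   5
   2   2   4]
331 164.72 [  0   0   0   0   0   0   1  27 118 116  44  39  28   6  12  11   4   2
   4   2   2]
332 165.3 [ 0  0  0  0  0  0  0  0  6 74 50 53 52  0  0  0  0  0  0  0  0]
333 165.67 [ 0  0  0  0  0  0  0  0  0 31 50 52 52  0  0  0  0  0  0  0  0]
334 165.65 [ 0  0  0  0  0  0  0  0  0 36 53 54 56  0  0  0  0  0  0  0  0]
335 165.63 [ 0  0  0  0  0  0  0  0  0 36 56 55 55  0  0  0  0  0  0  0  0]
336 165.52 [ 0  0  0  0  0  0  0  0  0 35 51 53 36  0  0  0  0  0  0  0  0]
337 165.28 [ 0  0  0  0  0  0  0  0  0 33 31 30 17  0  0  0  0  0  0  0  0]
338 165.32 [ 0  0  0  0  0  0  0  0  0  9 13 11  5  0  0  0  0  0  0  0  0]
339 167.0 [0 0 0 0 0 0 0 0 0 0 0 0 0 0 0 0 0 0 0 0 0]
340 0.0 [0 0 0 0 0 0 0 0 0 0 0 0 0 0 0 0 0 0 0 0 0]
366 170.85 [  0   0   0   0   0   0   0   0  22 142 139 111 108 108  22   0   0   0
   0   0  
[... 1405 characters left out ...]
8, 84), (89, 82), (88, 82)]
336 170 [(38, 207), (35, 207), (34, 209), (24, 173), (49, 103), (196, 187), (124, 117), (97, 94), (111, 106), (113, 108), (114, 108)]
340 174 [(40, 208), (39, 207), (38, 211), (30, 187), (28, 102), (173, 173), (145, 138), (103, 97), (113, 106), (113, 107), (114, 108)]
344 178 [(34, 207), (35, 207), (35, 207), (30, 197), (12, 103), (86, 110), (174, 166), (108, 102), (125, 115), (128, 119), (130, 120)]
348 182 [(36, 207), (36, 207), (37, 207), (38, 208), (25, 135), (80, 108), (194, 185), (110, 104), (127, 116), (168, 153), (170, 155)]
352 186 [(36, 207), (36, 207), (39, 207), (36, 206), (23, 150), (42, 96), (180, 171), (124, 120), (131, 118), (130, 113), (142, 123)]
```

```bash
cat > refit2.py <<'E'
exec(open("refit.py").read().split("def pj")[0])
exec("def pj"+open("refit.py").read().split("def pj")[1].split("def f(p)")[0])
obs=[o for k,o in enumerate(obs) if k not in(10,11,12,13,14,15,16,17)]
xs=np.linspace(-145,145,30)
def linev(P,u): o=np.argsort(P[:,0]);return np.interp(u,P[o,0],P[o,1])
def f(p):
    s,t=p[7:13],p[13:19]
    e=[(pj(n,H(p,g(p)),s if n=="side" else t)-[u-.5,v-.5])/.4 for n,g,u,v in obs]
    for d,M in((6,[(330,166.85),(331,167.93),(336,173.17),(344,181.4),(352,189.95)]),(-6,[(330,170.15),(331,171.13),(344,184.6),(352,192.65)])):
        P=np.array([pj("side",H(p,(-40,y,p[3]+d)),s) for y in xs])
        e.append([(linev(P,u)-v)/.3/1.5 for u,v in M])
    far=pj("side",H(p,(-40,145,p[3])),s);near=pj("side",H(p,(-40,-145,p[3])),s)
    e.append([(far[0]-328.2)/.4,(near[0]-353.2)/.4])
    # clip near face bottom/top
    P=np.array([pj("side",H(p,(x,156,p[4])),s) for x in(-23,-18,-13,-8,0)])
    e.append([(np.interp(334.5,P[:,0],P[:,1])-165.75)/.2])
    e.append([(pj("side",H(p,(p[6],156,p[4])),s)[0]-331.8)/.4])
    tl=pj("top",H(p,(-40,145,p[3]-6)),t);e.append([(tl[0]-241.2)/.4,(tl[1]-177.4)/.5])
    e+= [p[7:10]/2,p[10:13]/2,p[13:16]/2,p[16:19]/2]
    return np.concatenate(e)
r=least_squares(f,[633,55,-.035,221,221,303,-22]+[0]*12,loss="soft_l1")
print(r.x.round(2),r.cost); cov=np.linalg.inv(r.jac.T@r.jac); d=np.zeros(19);d[3]=1;d[4]=-1
print("lip-green",r.x[3]-r.x[4],"+-",np.sqrt(d@cov@d),np.sqrt(np.diag(cov))[3:6]);print(r.fun[2*len(obs):].round(1));print((r.fun[:2*len(obs)]*.4).reshape(-1,2).round(2).tolist())
E
python3 refit2.py
```

```text
[ 6.3056e+02  5.4280e+01 -3.0000e-02  2.2637e+02  2.2251e+02  3.0442e+02
 -2.3330e+01 -3.1200e+00  4.2900e+00 -5.7000e-01 -8.0000e-02  2.3000e-01
  2.1000e-01  3.6500e+00 -3.4000e-01 -1.7400e+00  8.0000e-02 -2.3000e-01
  3.8200e+00] 19.4584685802572
lip-green 3.8609729447913423 +- 1.2693334274354542 [1.35866495 1.30332035 1.56500397]
[-0.2 -0.3 -0.4 -0.1 -0.6 -0.1  0.1  1.1  2.2 -0.8  0.4 -0.1 -0.1  0.4
 -1.3 -1.6  2.1 -0.3 -0.   0.1  0.1  1.8 -0.2 -0.9  0.  -0.1  1.9]
[[1.12, 0.13], [-0.27, 0.14], [-0.51, -0.18], [-0.54, -0.19], [-0.28, 0.06], [1.0, -0.21], [-0.14, 0.39], [-0.21, 0.26], [-0.14, 0.82], [-0.22, -0.74], [0.12, 0.35], [-0.08, -0.44], [0.2, -0.11], [0.41, -0.06], [0.38, -0.05], [0.12, 0.26]]
```

```bash
python3 - <<'E'
from st import *
move_l(H(p,(-108,0,95)),speed=120);st("back")
for n in("side","top"):
    im=get_image(n);cv2.imwrite(f"pics/{n}9.png",im[:,:,::-1])
    old=cv2.imread(f"pics/{n}0.png")[:,:,::-1]
    for t in("brown_bottle","small_beaker","pen"): print(n,t,[np.round(d["extent"],1).tolist() for d in spot_in(t,n)[:3]])
st("end")
E
```

```text
back 26.09 [525.6  58.5  95. ] [ 0.7  0.4 -0.1]
side brown_bottle [[310.3, 206.6, 15.4, 26.5], [345.3, 265.0, 15.0, 34.0]]
side small_beaker [[362.5, 281.9, 15.0, 35.2], [315.9, 254.9, 15.8, 25.1], [346.4, 264.4, 18.5, 35.2]]
side pen [[291.0, 322.2, 25.3, 12.9]]
top brown_bottle [[229.1, 209.1, 23.5, 20.8]]
top small_beaker [[402.6, 203.2, 20.7, 19.3], [370.3, 207.1, 20.8, 23.5], [344.5, 229.3, 23.6, 19.5]]
top pen [[435.7, 263.5, 27.6, 33.0]]
end 26.49 [525.7  58.4  95.5] [-0.8  0.2  1. ]
```

View pics/side9.png

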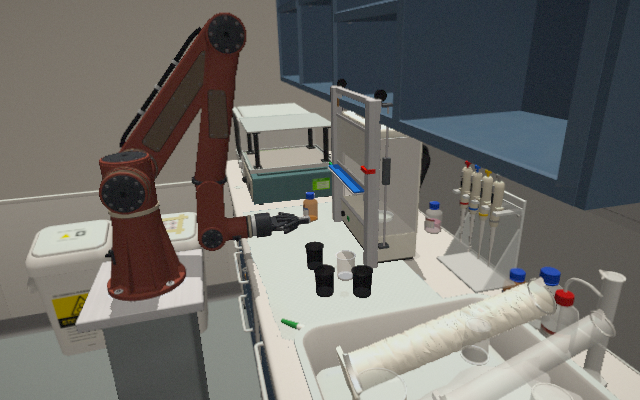

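View pics/top9.png

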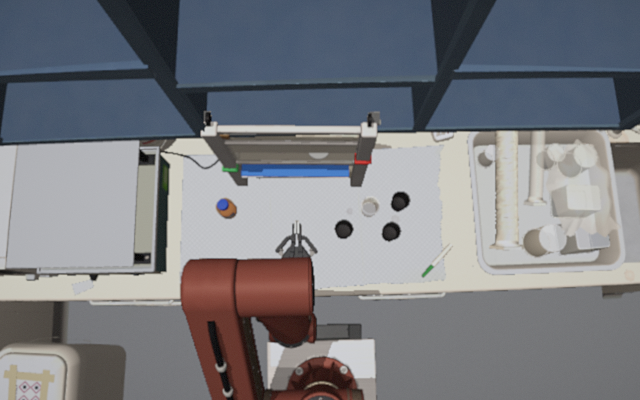

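The pictures show the lip standing by the green clip (side px about (329,165)), well below the red clip at (367,170) on the nearer column. The fingers are clear of everything (tip at side px about (307,219)), and the bottle, beaker and pen are where they were. Handing in.

```bash
python3 -c "
from station import *
sign_off()"
```

```text
the job is handed in; nothing more can be done
```

I pushed the window up with the shut fingertips under the lip, about 99 mm, and left it standing at the green clip. I then lowered the fingers away, backed off, and handed in at about 26.5 s.

- **Height:** the last checks disagree slightly. The plan and the fingertip heights put the lip level with the green clip within about 1 mm. A later, finer fit of both camera views puts it 3 to 4 mm above the clip (uncertainty about 1.5 mm). I left it there rather than press the window back down. It is about 80 mm below the red clip.
- **First try missed:** the fingertips stopped at the lip's front edge, because the visible tips sit about 30 mm behind the reported TCP. Nothing was touched; I backed out and went in deeper.
- **Surroundings:** the bottle, beaker and pen appear unmoved in both views, within 1–2 px. Wrist-force readings, taken only while the arm was stopped, stayed under about 2 N.

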